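# First in, first out: weigh the oldest reagent kit and restock the slide lane

## Robot

A 6-joint arm with a two-finger parallel gripper is mounted at the origin on the work surface. World frame = base frame: x ahead of the robot, y to its left, z up, the work surface at z = 0. Lengths are in m, angles in rad, forces in N, time in s.
With the tool pointing down it reaches from about 0.225 to 0.875 m from the base axis. Payload 3.4 kg.
Tool frame: the origin (TCP) lies on the centre line of the jaws, within the pads' length; the fingertips stand 17 mm ahead of it and the grasp point (between the pads) lies 2 mm behind it; z points along the fingers, y is the line along which they close (so a half turn about z gives the same grasp; the last joint's range is limited). The gripper opens to 85 mm and grips with 20 to 120 N. Pads are 22 mm wide; open, the fingers measure 114 mm over their backs; the gripper's body (76 mm by 85 mm) begins 54 mm behind the grasp point. The pads swing forward as they close: fully open they stand 13 mm farther back than shut.
Start: joints at [1.094, 0.276, 1.505, -0, 1.361, -0.121], TCP at [0.2, 0.539, 0.248] pointing down, gripper open.
Joint ranges: [-2.89, 2.89], [-0.75, 2.08], [0.22, 2.7], [-1.18, 4.32], [0.11, 2.71], [-2.7, 2.7]. Speed limits (rad/s): [2.57, 2.57, 3.14, 3.14, 3.14, 3.14].

## Interface

Orientations are given as a unit quaternion [w, x, y, z].
In Python, from rig import manip gives the robot as it stands.
- The arm moves only by the tool move_arm, never from a script. Its argument "steps" is one flat list of numbers, 7 for each row, row after row: the turn, a rotation vector about the world's x, y, z normalised to -1 to 1, where 1 is 360 degrees, then the shift along the world's x, y, z normalised to -1 to 1, where 1 is 1 m, then the opening, from -1 (shut) to 1 (fully open). A call has exactly 10 rows; each row is the pose to reach, as a shift and turn from the pose commanded when the call began, turning the shorter way round; what a row does not reach only later rows make up. A row lasts 1/10 s, in which the tool goes at most 50 mm and 8.59 degrees, less where a joint would pass 70% of its speed; a pose out of reach is approached as far as the arm can. A call with a number of a shift or a turn outside -1 to 1 is refused whole. A call with a gripper value outside its range is refused whole. The fingers move at their own pace and stop on an object; "squeeze" is the grip in N (left out, the last holds). Time passes only in rows, so rows that repeat a pose let the fingers close, or fill a call up. It gives the time, the measured TCP pose, the force, the opening and the grip force at its end, in the units of the state.
- manip.get_state(): the state, without advancing time (a new reading comes with each control period).
- manip.get_image(name): name is "side" or "top" or "wrist"; returns a dict with "pixels" (480x640x3 uint8, blue, green, red), "fx", "fy", "cx", "cy" (pixels), "D" ([k1, k2, p1, p2, k3] as OpenCV has them; the pictures are not rectified), "R" (3x3) and "t" (3): a world point X has camera coordinates R X + t. Camera axes: x right, y down, z forward; pixel columns grow to the right and rows downward; lengths in m; the calibration is good to about 2 mm. A picture is of the moment at which its call begins. There is no depth.
- manip.sign_off(): hands the job in; it is judged then, once.
The state is a dict: "clock": time; "qpos": joint angles; "qd": joint speeds; "effort": joint torques, N m; "position": TCP position; "ee_rot": TCP orientation; "contact_force": force on the tool from outside, world axes, zero at the start; "moment": the same for the moment, N m; "width": finger opening in m; "gripper_force": force on a finger pad.
Only numpy, scipy, OpenCV 4.12 (cv2) and the standard library are available. Lean on these libraries where they do the work, as an engineer would, in place of code of your own. Each camera call takes 0.05 s, during which the arm holds its last target. There are 200 camera calls.

## Task

Take the oldest reagent kit, the front carton at the low end of the sloped slide lane, and set it down gently, upright, on the middle of the balance pan. Then load the new carton that stands on the steel tray into the high end of the lane, upright and turned the same way as the others, so that it rests right behind the two cartons left there, setting it down without dropping it. Keep those two in the lane and do not disturb the bottle, the jar or the vial block.

Things in the scene. Friction and masses are not known exactly. Their poses are not given: they have to be found in the camera images.
- lane: Grey foot of the fixed sloped slide lane that carries the bed. Origin: centre of its underside on the bench; x runs level from the lane's low front end to its high rear end. Its bed has slick glide strips: an upright carton let go on it slides down by itself to the stop or the next carton. When the front carton is lifted out, the others slide down into its place.
- bed: The lane's running surface. Origin: on its top face, mid-width, at the front stop's inner face (low end), 40 mm above the bench. x points up the lane (0.32 rad rise), y across, z square to the bed. 218 mm long, 66 mm wide inside; 4 mm thick steel side guides and front stop rise 15 mm above it; the rear end is open.
- kit_front: The oldest kit, first in the lane, against the front stop (its centre starts 23 mm up the lane): white carton, 46 (its x) x 58 (its y) x 70 (its z, tall) mm, about 160 g, all four kits are alike. Origin: centre of its underside, z up through the carton. In the lane its x points up the lane and its z is square to the bed, so it leans 0.32 rad.
- kit_middle: The second kit in the lane, touching the front one (starts 69 mm up the lane): white carton, 46 (its x) x 58 (its y) x 70 (its z, tall) mm, about 160 g, all four kits are alike. Origin: centre of its underside, z up through the carton. 
- kit_rear: The third kit in the lane, touching the second (starts 116 mm up the lane): white carton, 46 (its x) x 58 (its y) x 70 (its z, tall) mm, about 160 g, all four kits are alike. Origin: centre of its underside, z up through the carton. 
- kit_new: The new kit, standing upright and turned at random on the steel tray: white carton, 46 (its x) x 58 (its y) x 70 (its z, tall) mm, about 160 g, all four kits are alike. Origin: centre of its underside, z up through the carton. 
- tray: Fixed square shallow steel delivery tray, 160 x 160 mm, floor 3 mm thick, rim 14 mm high in all. Origin: centre of its underside on the bench. It may be to the left or the right of the lane.
- pan (a point): Centre of the top of the round steel pan (130 mm across, 76 mm above the bench, rigid) of the fixed white laboratory balance on the other side of the lane. The balance's case is 270 x 200 mm and 63 mm high, reaches 170 mm from the pan's centre towards its display, which faces the robot, and 100 mm to the other three sides.
- amber_bottle: Bystander: standing amber glass bottle, 68 mm across, 150 mm tall. Origin: centre of its underside.
- white_jar: Bystander: standing white plastic jar, 72 mm across, 100 mm tall. Origin: centre of its underside.
- vial_block: Bystander: low blue block with small vials, 50 x 90 mm, 50 mm tall with vials, between robot and lane. Origin: centre of its underside.
- balance: The fixed white laboratory balance that carries the pan. Origin: on the bench straight under the pan's centre; its display end is its -x side.

How it is judged:
By the outcome, as a careful person would: the job done as asked, in the order asked, and still so for the second after the job is handed in, with the robot touching nothing.
It also fails if it takes over 64 s, if anything falls off the work surface, if the arm or the gripper's body presses on something with over 40 N, if the wrist force passes 120 N, or if a joint passes its speed limit or range.

## Working session

There is one attempt and no reset: what is moved stays moved. The work goes in short steps, Python scripts to look and compute and a tool call to move; the robot and the scene stay as the last step left them, time stands still between calls to the robot, and variables do not carry over. Pictures are saved under pics/ and viewed, at most 11 in all, crops included, and the job is handed in when it is done.

Besides the shell and the picture viewer there is one more tool, called as name(argument=value, ...) on one line, values as JSON. move_arm: Moves the arm, as the interface text tells. Scaled input: -1 to 1 covers 1 m each way for a shift and 360 degrees each way for a turn. Its arguments: {"type":"object","properties":{"steps":{"type":"array"},"squeeze":{"type":"number"}},"required":["steps"]}

```bash
mkdir -p pics; ls; python3 - <<'E'
from rig import manip
import cv2,pickle
d={}
for n in("side","top"):
    im=manip.get_image(n); d[n]=im; cv2.imwrite(f"pics/{n}0.png",im["pixels"])
    print(n,im["fx"],im["cx"],im["cy"],im["D"],im["R"],im["t"])
pickle.dump(d,open("im0.pkl","wb"))
print(manip.get_state())
E
```

```text
pics
side 513.1999561249324 313.91122583209824 242.09772330117806 [-0.14500833  0.          0.          0.          0.        ] [[ 0.80698773 -0.59038865 -0.01456195]
 [-0.4496853  -0.59830633 -0.66318373]
 [ 0.38282364  0.54172943 -0.74831497]] [-0.45772479  0.28776881  0.85171976]
top 577.2215213292102 310.56362751763163 244.85557118008282 [-0.15243549  0.          0.          0.          0.        ] [[-0.01115371 -0.99973509 -0.02013329]
 [-0.99862003  0.0121701  -0.0510875 ]
 [ 0.05131899  0.01953569 -0.99849122]] [0.0130119  0.57596146 1.12416301]
{'clock': 0.1, 'qpos': array([ 1.09405587e+00,  2.76514416e-01,  1.50602956e+00, -4.23956908e-05,
        1.36068880e+00, -1.21007298e-01]), 'qd': array([ 0.00034396, -0.00293546, -0.00272328,  0.00057573, -0.00176413,
        0.00016437]), 'effort': array([ 2.56950254e-03, -4.17696512e+01, -2.46405762e+01,  2.41555072e-04,
        5.71331300e-03,  1.74138438e-05]), 'position': array([0.20007261, 0.5385857 , 0.24752689]), 'ee_rot': array([-2.21654116e-04,  1.76925788e-01,  9.84223853e-01, -7.89813284e-04]), 'contact_force': array([ 0.17709786, -0.05686203,  0.05424108]), 'moment': array([0.03075433, 0.02574506, 0.02904214]), 'gripper_force': 0.0, 'width': 0.08546317442110193}
```

View pics/top0.png

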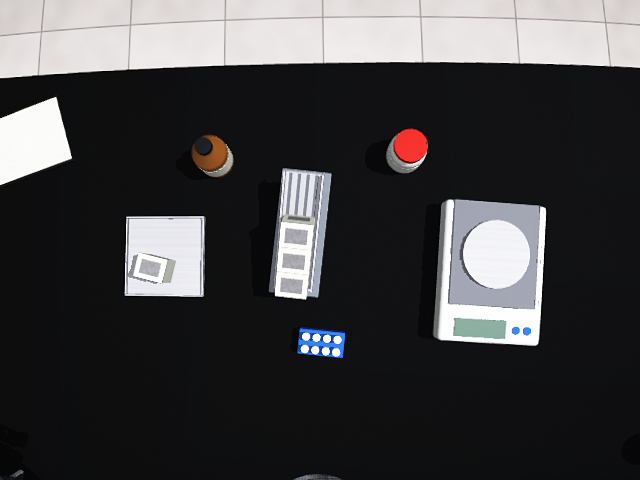

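View pics/side0.png

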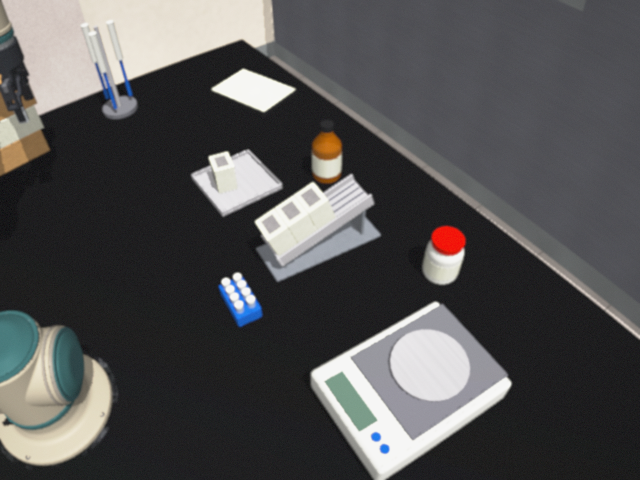

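The top view shows the cartons at about (295,235), (293,262) and (292,286). The new kit is at (152,268), the tray centre at (165,257) and the pan at (496,254). The bottle is at (212,155), the jar at (407,150) and the vial block at (321,343). The side view agrees, with the low end of the lane towards the robot.

```bash
python3 - <<'E'
import cv2,pickle
d=pickle.load(open("im0.pkl","rb"))
p=d["top"]["pixels"][160:305,120:340]
cv2.imwrite("pics/topc.png",cv2.resize(p,None,fx=3.5,fy=3.5,interpolation=cv2.INTER_CUBIC))
E
cat > h.py <<'E'
import numpy as np,cv2
from scipy.optimize import least_squares
from scipy.spatial.transform import Rotation as Rn
def proj(im,X):
    K=np.array([[im["fx"],0,im["cx"]],[0,im["fy"],im["cy"]],[0,0,1.]])
    return cv2.projectPoints(np.atleast_2d(np.float64(X)),cv2.Rodrigues(np.array(im["R"]))[0],np.float64(im["t"]),K,np.float64(im["D"]))[0][:,0]
def ray(im,uv,z):
    K=np.array([[im["fx"],0,im["cx"]],[0,im["fy"],im["cy"]],[0,0,1.]])
    n=cv2.undistortPoints(np.float64(uv).reshape(-1,1,2),K,np.float64(im["D"]))[:,0]
    R=np.array(im["R"]);c=-R.T@np.array(im["t"])
    v=np.c_[n,np.ones(len(n))]@R
    return c+v*((z-c[2])/v[:,2])[:,None]
E
```

```text
(no output)
```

View pics/topc.png

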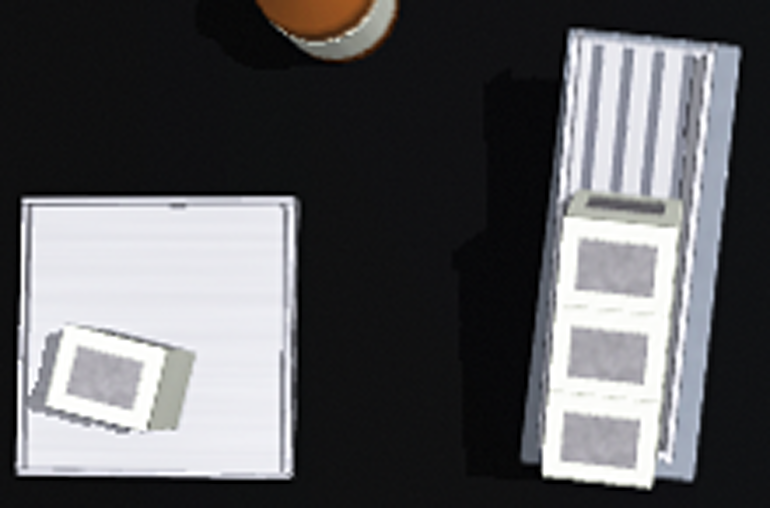

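The crop shows all four top corners of the carton row, the new kit's top corners (its long side runs roughly horizontally in the image) and the tray corners. I'll fit poses to these.

```bash
python3 - <<'E'
from h import *
import pickle
d=pickle.load(open("im0.pkl","rb"));T=d["top"];S=d["side"]
c=lambda a:np.array(a)/3.5+[120-.36,160-.36]
def bed(p,q): return np.array([q[0],q[1],.04])+Rn.from_euler('z',q[2]).apply(Rn.from_euler('y',-.32).apply(p))
P=np.array([[0,.029,.07],[0,-.029,.07],[.139,.029,.07],[.139,-.029,.07]])
uv=c([[542,476],[652,488],[567,214],[681,226]])
r=least_squares(lambda q:(proj(T,bed(P,q))-uv).ravel(),[.4,0,0])
print("lane",r.x,r.fun.round(2))
print("bed rear corners uv",((proj(T,bed(np.array([[.218,.033,0],[.218,-.033,0],[.218,.037,.015],[.218,-.037,.015]]),r.x))-[119.64,159.64])*3.5).round(), "seen 570,30 / 715,45")
print("side view:",proj(S,bed(P,r.x)).round(),proj(S,bed(P*[1,1,0],r.x)).round())
N=np.array([[.023,.029,.07],[.023,-.029,.07],[-.023,-.029,.07],[-.023,.029,.07]])
uvn=c([[68,325],[167,347],[148,432],[47,404]])
f=lambda q:np.array([q[0],q[1],.003])+Rn.from_euler('z',q[2]).apply(N)
n=least_squares(lambda q:(proj(T,f(q))-uvn).ravel(),[.4,.3,0])
print("new",n.x,n.fun.round(2),proj(S,f(n.x)).round())
t=ray(T,c([[23,198],[299,198],[293,478],[17,473]]),.014);print("tray",t,t.mean(0))
for nm,im,b in(("top",T,(462,531,219,290)),("side",S,(388,472,328,404))):
    g=cv2.cvtColor(im["pixels"],cv2.COLOR_BGR2GRAY); m=np.zeros_like(g)
    m[b[2]-2:b[3]+2,b[0]-2:b[1]+2]=(g[b[2]-2:b[3]+2,b[0]-2:b[1]+2]>170)*255
    k=max(cv2.findContours(m,0,2)[0],key=cv2.contourArea);e=cv2.fitEllipse(k)
    print(nm,e,ray(im,[e[0]],.076))
print("bottle,jar,block",ray(T,[[204,147]],.15),ray(T,[[410,146]],.1),ray(T,[[321,343]],.05))
print("display front", ray(T,[[437,341],[539,345],[447,199],[546,207]],.063))
E
```

```text
lane [ 0.49896904  0.03944022 -0.12769705] [-0.08 -0.43  0.28 -0.07 -0.31  0.06  0.12  0.42]
bed rear corners uv [[586.  37.]
 [712.  51.]
 [576.  40.]
 [718.  56.]] seen 570,30 / 715,45
side view: [[256. 221.]
 [268. 240.]
 [315. 181.]
 [330. 199.]] [[269. 239.]
 [281. 258.]
 [325. 202.]
 [339. 219.]]
new [ 0.53396138  0.3106244  -0.24598554] [-0.21 -0.45  0.19  0.38 -0.09 -0.34  0.1   0.4 ] [[228. 151.]
 [235. 166.]
 [215. 171.]
 [209. 156.]]
tray [[0.63878526 0.37926021 0.014     ]
 [0.63599664 0.21649836 0.014     ]
 [0.47658502 0.22040833 0.014     ]
 [0.4799887  0.38228561 0.014     ]] [0.5578389  0.29961313 0.014     ]
top ((496.4136657714844, 253.75543212890625), (66.21851348876953, 68.66091918945312), 169.23779296875) [[ 0.55187201 -0.34496452  0.076     ]]
side ((429.92724609375, 364.57275390625), (69.694091796875, 81.04505157470703), 114.38838195800781) [[ 0.54786602 -0.34628377  0.076     ]]
bottle,jar,block [[0.74566129 0.19121719 0.15      ]] [[ 0.75279232 -0.18163306  0.1       ]] [[ 0.38696483 -0.01218079  0.05      ]]
display front [[ 0.3889794  -0.23132145  0.063     ]
 [ 0.37620808 -0.43011992  0.063     ]
 [ 0.65797639 -0.25582435  0.063     ]
 [ 0.6413366  -0.45074876  0.063     ]]
```

```bash
cat >> h.py <<'E'
L=[0.4990,0.0394,-0.1277]
def bedp(p): return np.array([L[0],L[1],.04])+Rn.from_euler('z',L[2]).apply(Rn.from_euler('y',-.32).apply(p))
def delta(pos,yaw,tilt,frm=None):
    from rig import manip
    s=manip.get_state(); q=s["ee_rot"]
    R0=Rn.from_quat([q[1],q[2],q[3],q[0]]); p0=s["position"]
    if frm: p0,R0=frm
    R1=Rn.from_euler('z',yaw)*Rn.from_euler('y',-tilt)*Rn.from_matrix(np.diag([-1,1,-1.]))
    rv=(R1*R0.inv()).as_rotvec()
    print("turn",(rv/2/np.pi).round(4),"deg",round(np.degrees(np.linalg.norm(rv)),1),"shift",(np.array(pos)-p0).round(4))
    return np.array(pos),R1
E
python3 - <<'E'
from h import *
a=delta(bedp([.023,0,.13]),L[2],.32)
b=delta(bedp([.023,0,.041]),L[2],.32,a)
c=delta(bedp([.023,0,.041+.021]),L[2],.32,b)
e=delta(bedp([.023-.052,0,.041+.021]),L[2],.32,c)
f=delta(bedp([.023-.052,0,.041+.121]),L[2],.32,e)
print(a[0],f[0])
E
```

```text
turn [-0.012  -0.0496  0.036 ] deg 22.5 shift [ 0.28   -0.4968 -0.0769]
turn [0. 0. 0.] deg 0.0 shift [ 0.0278 -0.0036 -0.0845]
turn [0. 0. 0.] deg 0.0 shift [-0.0066  0.0008  0.0199]
turn [0. 0. 0.] deg 0.0 shift [-0.049   0.0063 -0.0164]
turn [0. 0. 0.] deg 0.0 shift [-0.0312  0.004   0.0949]
[0.48009397 0.04182751 0.17063564] [0.42115148 0.04939565 0.18465371]
```

move_arm(steps=[-0.012,-0.0496,0.036,0.28,-0.497,-0.02,1,-0.012,-0.0496,0.036,0.28,-0.497,-0.02,1,-0.012,-0.0496,0.036,0.28,-0.497,-0.02,1,-0.012,-0.0496,0.036,0.28,-0.497,-0.02,1,-0.012,-0.0496,0.036,0.28,-0.497,-0.02,1,-0.012,-0.0496,0.036,0.28,-0.497,-0.02,1,-0.012,-0.0496,0.036,0.28,-0.497,-0.02,1,-0.012,-0.0496,0.036,0.28,-0.497,-0.02,1,-0.012,-0.0496,0.036,0.28,-0.497,-0.02,1,-0.012,-0.0496,0.036,0.28,-0.497,-0.02,1], squeeze=30)

```text
clock: 1.1
position: [0.4458, 0.1018, 0.2308]
ee_rot: [0.159, 0.063, 0.985, -0.009]
contact_force: [0.8, -0.1, -0.4]
width: 0.0856
gripper_force: 0.0
```

```bash
python3 - <<'E'
from h import *
a=delta(bedp([.023,0,.13]),L[2],.32)
E
```

```text
turn [-0.0003  0.0001 -0.    ] deg 0.1 shift [ 0.0343 -0.0599 -0.0601]
```

move_arm(steps=[0,0,0,0.034,-0.06,-0.03,1,0,0,0,0.034,-0.06,-0.06,1,0,0,0,0.034,-0.06,-0.06,1,0,0,0,0.034,-0.06,-0.06,1,0,0,0,0.034,-0.06,-0.06,1,0,0,0,0.034,-0.06,-0.06,1,0,0,0,0.034,-0.06,-0.06,1,0,0,0,0.034,-0.06,-0.06,1,0,0,0,0.034,-0.06,-0.06,1,0,0,0,0.034,-0.06,-0.06,1])

```text
clock: 2.1
position: [0.4796, 0.0439, 0.171]
ee_rot: [0.159, 0.063, 0.985, -0.009]
contact_force: [0.1, 0.2, 0.5]
width: 0.0855
gripper_force: 0.0
```

```bash
python3 - <<'E'
from h import *
from rig import manip
import pickle
a=delta(bedp([.023,0,.13]),L[2],.32)
b=delta(bedp([.023,0,.041]),L[2],.32)
w=manip.get_image("wrist");p=w["pixels"].copy();pickle.dump(w,open("w1.pkl","wb"))
for y in(-.029,.029):
  for x in(0,.046,.0925,.139):
    q=proj(w,bedp([x,y,.07]))[0]; print(q.round())
    if abs(q).max()<1000: cv2.drawMarker(p,tuple(int(v) for v in q.round()),(0,0,255),0,9,1)
cv2.imwrite("pics/w1.png",p)
E
```

```text
turn [-0.0002  0.0001 -0.0001] deg 0.1 shift [ 0.0005 -0.0021 -0.0004]
turn [-0.0002  0.0001 -0.0001] deg 0.1 shift [ 0.0283 -0.0057 -0.0849]
[271. 224.]
[274. 300.]
[278. 367.]
[281. 424.]
[377. 224.]
[373. 300.]
[370. 367.]
[367. 424.]
```

View pics/w1.png

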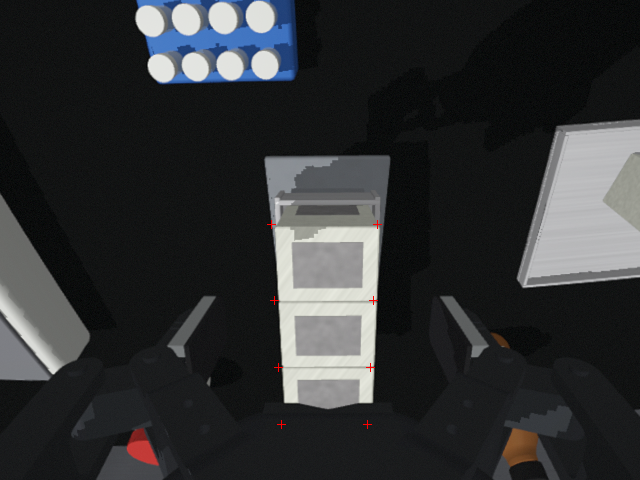

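The wrist view shows the row's front edge at (277..378, 225), and the model predicted (271..377, 224). So the lane sits about 1.5 mm further to +y, and the x match is good. Now I'll descend and grip.

move_arm(steps=[0,0,0,0.009,-0.0015,-0.028,1,0,0,0,0.019,-0.003,-0.056,1,0,0,0,0.028,-0.0043,-0.085,1,0,0,0,0.028,-0.0043,-0.085,1,0,0,0,0.028,-0.0043,-0.085,1,0,0,0,0.028,-0.0043,-0.085,-0.2,0,0,0,0.028,-0.0043,-0.085,-0.2,0,0,0,0.028,-0.0043,-0.085,-0.2,0,0,0,0.028,-0.0043,-0.085,-0.2,0,0,0,0.028,-0.0043,-0.085,-0.2], squeeze=30)

```text
clock: 3.15
position: [0.5083, 0.0394, 0.0875]
ee_rot: [0.161, 0.063, 0.985, -0.009]
contact_force: [-3.8, -0.4, 6.8]
width: 0.0576
gripper_force: 33.4
```

```bash
sed -i 's/0.0394,/0.0409,/' h.py; python3 - <<'E'
from h import *
from rig import manip
s=manip.get_state();print(s["width"],s["gripper_force"],s["contact_force"],s["moment"])
b=delta(bedp([.023,0,.041]),L[2],.32)
E
```

```text
0.05755550202687272 33.35322618484497 [-3.77493925 -0.38071928  6.8044235 ] [0.0578223  0.15676186 0.04980722]
turn [-0.0002  0.0005 -0.0001] deg 0.2 shift [-0.0004  0.0003 -0.0014]
```

move_arm(steps=[0,0,0,-0.0017,0.0002,0.005,-0.2,0,0,0,-0.0034,0.0004,0.01,-0.2,0,0,0,-0.005,0.0006,0.015,-0.2,0,0,0,-0.0068,0.0008,0.0204,-0.2,0,0,0,-0.0068,0.0008,0.0204,-0.2,0,0,0,-0.0118,0.0014,0.0188,-0.2,0,0,0,-0.0168,0.0021,0.0171,-0.2,0,0,0,-0.0218,0.0027,0.0154,-0.2,0,0,0,-0.0268,0.0034,0.0138,-0.2,0,0,0,-0.0318,0.004,0.0122,-0.2])

```text
clock: 4.15
position: [0.4749, 0.0435, 0.0975]
ee_rot: [0.159, 0.063, 0.985, -0.009]
contact_force: [-0.6, 0.2, -2.2]
width: 0.0574
gripper_force: 33.1
```

move_arm(steps=[0,0,0,-0.005,0.0006,-0.0016,-0.2,0,0,0,-0.01,0.0013,-0.0033,-0.2,0,0,0,-0.014,0.0018,-0.0046,-0.2,0,0,0,-0.018,0.0023,-0.006,-0.2,0,0,0,-0.022,0.0028,-0.0073,-0.2,0,0,0,-0.025,0.0032,-0.0083,-0.2,0,0,0,-0.031,0.004,0.004,-0.2,0,0,0,-0.037,0.0046,0.024,-0.2,0,0,0,-0.043,0.0055,0.044,-0.2,0,0,0,-0.055,0.007,0.084,-0.2])

```text
clock: 5.15
position: [0.4191, 0.0503, 0.1808]
ee_rot: [0.156, 0.063, 0.986, -0.01]
contact_force: [1.0, 0.4, -3.1]
width: 0.0577
gripper_force: 33.2
```

```bash
python3 - <<'E'
from h import *
from rig import manip
import pickle
s=manip.get_state();print(s["width"],s["gripper_force"],s["contact_force"],s["clock"])
b=delta([.50,-.2,.26],-.128,0)
c=delta([.55,-.3455,.20],-.128,0,b)
T=manip.get_image("side");p=T["pixels"][120:320,160:420];cv2.imwrite("pics/s2.png",cv2.resize(p,None,fx=3,fy=3,interpolation=2))
E
```

```text
0.05768085285542137 33.202802538871765 [ 0.9888377   0.44588174 -3.06644728] 5.15
turn [ 0.0062  0.0497 -0.    ] deg 18.0 shift [ 0.0809 -0.2503  0.0792]
turn [0. 0. 0.] deg 0.0 shift [ 0.05   -0.1455 -0.06  ]
```

View pics/s2.png

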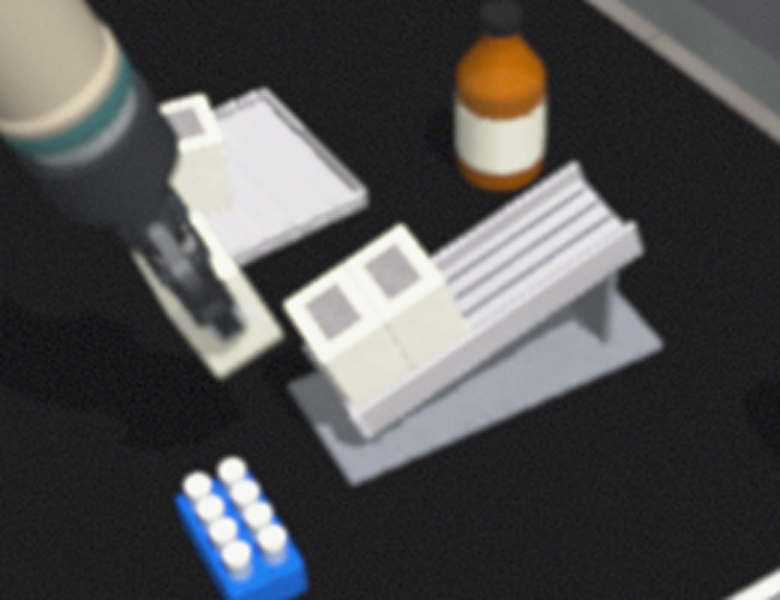

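The side crop shows both remaining cartons slid down, touching each other and the stop. The front carton is held clear at crop (205,320), and nothing else has moved. On to the pan.

move_arm(steps=[0.0006,0.005,0,0.004,-0.012,0.01,-0.2,0.0012,0.01,0,0.012,-0.035,0.025,-0.2,0.002,0.016,0,0.022,-0.065,0.045,-0.2,0.003,0.022,0,0.033,-0.1,0.06,-0.2,0.0036,0.028,0,0.045,-0.135,0.075,-0.2,0.0042,0.034,0,0.056,-0.17,0.08,-0.2,0.005,0.04,0,0.067,-0.205,0.08,-0.2,0.0056,0.045,0,0.078,-0.24,0.08,-0.2,0.0062,0.0497,0,0.09,-0.275,0.08,-0.2,0.0062,0.0497,0,0.102,-0.31,0.08,-0.2])

```text
clock: 6.2
position: [0.5241, -0.2616, 0.2615]
ee_rot: [0.003, 0.064, 0.998, -0.0]
contact_force: [-0.1, 0.5, -2.2]
width: 0.0575
gripper_force: 33.4
```

```bash
python3 - <<'E'
from h import *
b=delta([.55,-.3455,.15],-.128,0)
E
```

```text
turn [ 0.0001  0.0009 -0.    ] deg 0.3 shift [ 0.0259 -0.0839 -0.1115]
```

move_arm(steps=[0,0.0009,0,0.01,-0.032,-0.01,-0.2,0,0.0009,0,0.018,-0.058,-0.03,-0.2,0,0.0009,0,0.024,-0.077,-0.055,-0.2,0,0.0009,0,0.026,-0.084,-0.08,-0.2,0,0.0009,0,0.026,-0.084,-0.098,-0.2,0,0.0009,0,0.026,-0.084,-0.108,-0.2,0,0.0009,0,0.026,-0.084,-0.111,-0.2,0,0.0009,0,0.026,-0.084,-0.111,-0.2,0,0.0009,0,0.026,-0.084,-0.111,-0.2,0,0.0009,0,0.026,-0.084,-0.111,-0.2])

```text
clock: 7.2
position: [0.5494, -0.3439, 0.1524]
ee_rot: [0.001, 0.064, 0.998, -0.001]
contact_force: [-0.6, 0.1, -2.2]
width: 0.0578
gripper_force: 33.4
```

```bash
python3 - <<'E'
from h import *
from rig import manip
b=delta([.55,-.3455,.118],-.128,0)
s=manip.get_state();print(s["contact_force"],s["position"])
T=manip.get_image("top");S=manip.get_image("side")
a=T["pixels"][190:350,430:560];c=S["pixels"][250:470,310:530]
f=lambda i,k:cv2.resize(i,None,fx=k,fy=k,interpolation=2)
cv2.imwrite("pics/p1.png",np.hstack([f(a,2.7)[:432],f(c,2)[:432]]))
E
```

```text
turn [ 0.0003  0.0003 -0.0001] deg 0.2 shift [ 0.0006 -0.0016 -0.0344]
[-0.62167754  0.08435145 -2.18414107] [ 0.5494115  -0.34389651  0.15241126]
```

View pics/p1.png

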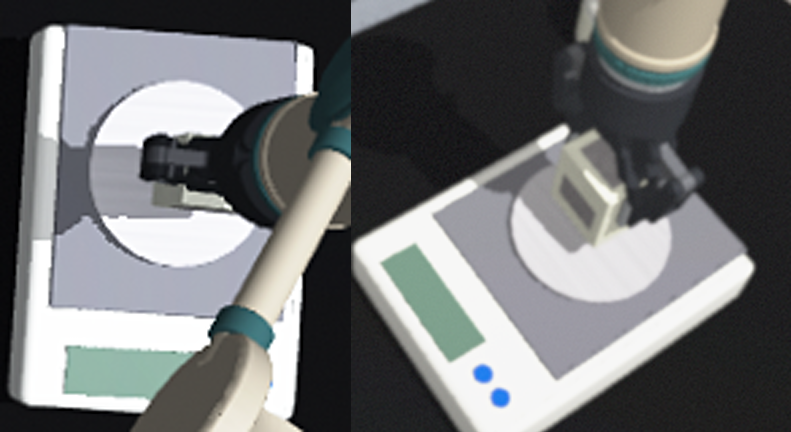

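The carton may have pitched in the grip. I'll overlay the expected upright box on an enlarged view.

```bash
python3 - <<'E'
from h import *
from rig import manip
S=manip.get_image("side");s=manip.get_state()
k=5;x0,y0=400,300
p=cv2.resize(S["pixels"][y0:y0+110,x0:x0+110],None,fx=k,fy=k,interpolation=2)
B=np.array([[x,y,z] for z in(-.041,.029) for x,y in((.023,.029),(.023,-.029),(-.023,-.029),(-.023,.029))])
q=s["position"]+Rn.from_euler('z',-.128).apply(B)
uv=((proj(S,q)-[x0,y0]+.5)*k).astype(int)
e=[(i,(i+1)%4) for i in range(4)];e+=[(a+4,b+4) for a,b in e]+[(i,i+4) for i in range(4)]
g=p.copy()
for a,b in e: cv2.line(g,tuple(map(int,uv[a])),tuple(map(int,uv[b])),(0,0,255) if a<4 and b<4 else (0,200,0),1)
W=manip.get_image("wrist");cv2.imwrite("pics/wp.png",W["pixels"])
cv2.imwrite("pics/p2.png",g)
E
```

```text
(no output)
```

View pics/p2.png

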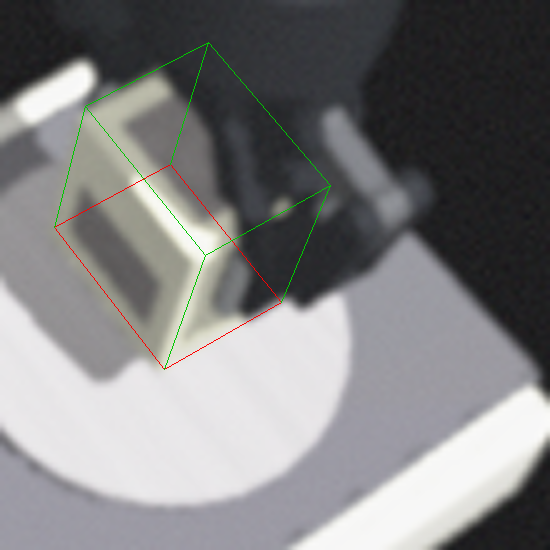

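The seen box matches the upright prediction: bottom front edge (55,227)-(165,369), top front edge (88,105)-(205,240). The carton is upright, so I'll lower it.

move_arm(steps=[0,0,0,0.0006,-0.0016,-0.01,-0.2,0,0,0,0.0006,-0.0016,-0.018,-0.2,0,0,0,0.0006,-0.0016,-0.024,-0.2,0,0,0,0.0006,-0.0016,-0.028,-0.2,0,0,0,0.0006,-0.0016,-0.03,-0.2,0,0,0,0.0006,-0.0016,-0.031,-0.2,0,0,0,0.0006,-0.0016,-0.0315,-0.2,0,0,0,0.0006,-0.0016,-0.032,-0.2,0,0,0,0.0006,-0.0016,-0.0325,-0.2,0,0,0,0.0006,-0.0016,-0.033,-0.2])

```text
clock: 8.4
position: [0.5495, -0.3453, 0.1182]
ee_rot: [0.0, 0.064, 0.998, -0.0]
contact_force: [-0.3, 0.7, -2.2]
width: 0.0578
gripper_force: 33.4
```

move_arm(steps=[0,0,0,0,0,-0.0002,-0.2,0,0,0,0,0,-0.0004,-0.2,0,0,0,0,0,-0.0006,-0.2,0,0,0,0,0,-0.0008,-0.2,0,0,0,0,0,-0.001,-0.2,0,0,0,0,0,-0.0012,-0.2,0,0,0,0,0,-0.0014,-0.2,0,0,0,0,0,-0.0016,-0.2,0,0,0,0,0,-0.0018,-0.2,0,0,0,0,0,-0.002,-0.2])

```text
clock: 9.4
position: [0.5494, -0.3453, 0.1181]
ee_rot: [0.0, 0.064, 0.998, -0.001]
contact_force: [-3.8, 1.9, 11.4]
width: 0.0577
gripper_force: 34.6
```

move_arm(steps=[0,0,0,0,0,0.0008,-0.2,0,0,0,0,0,0.0014,0.3,0,0,0,0,0,0.0014,0.4,0,0,0,0,0,0.0014,0.5,0,0,0,0,0,0.0014,0.7,0,0,0,0,0,0.0014,1,0,0,0,0,0,0.0014,1,0,0,0,0,0,0.0014,1,0,0,0,0,0,0.003,1,0,0,0,0,0,0.01,1])

```text
clock: 10.4
position: [0.5489, -0.3449, 0.1255]
ee_rot: [-0.001, 0.064, 0.998, 0.0]
contact_force: [-0.1, -0.2, 0.5]
width: 0.0854
gripper_force: 0.0
```

move_arm(steps=[0,0,0,0,0,0.02,1,0,0,0,0,0,0.04,1,0,0,0,0,0,0.07,1,0,0,0,0,0,0.11,1,0,0,0,0,0,0.15,1,0,0,0,-0.01,0.04,0.17,1,0,0,0,-0.02,0.08,0.17,1,0,0,0,-0.03,0.12,0.17,1,0,0,0,-0.04,0.16,0.17,1,0,0,0,-0.05,0.2,0.17,1])

```text
clock: 11.4
position: [0.4987, -0.1438, 0.2968]
ee_rot: [0.0, 0.064, 0.998, -0.0]
contact_force: [0.7, 0.1, 1.1]
width: 0.0855
gripper_force: 0.0
```

```bash
python3 - <<'E'
from h import *
from rig import manip
a=delta([.534,.3106,.22],-.246,0)
T=manip.get_image("top");S=manip.get_image("side")
a=T["pixels"][190:350,430:560];c=S["pixels"][250:470,310:530]
f=lambda i,k:cv2.resize(i,None,fx=k,fy=k,interpolation=2)
B=np.array([[x,y,z] for z in(0,.07) for x,y in((.023,.029),(.023,-.029),(-.023,-.029),(-.023,.029))])
q=np.array([.5494,-.3453,.076])+Rn.from_euler('z',-.128).apply(B)
print((proj(T,q)[4:]-[430,190])*2.7,(proj(S,q)-[310,250])*2+[351,0])
cv2.imwrite("pics/p3.png",np.hstack([f(a,2.7)[:432],f(c,2)[:432]]))
E
```

```text
turn [ 0.0001  0.0001 -0.0188] deg 6.8 shift [ 0.0353  0.4544 -0.0768]
[[172.14561715 132.0262103 ]
 [257.52385978 142.30306247]
 [250.78003527 211.99601888]
 [165.1595761  202.03191247]] [[592.66568597 187.97856408]
 [635.60478726 242.01211327]
 [589.88654865 268.56206219]
 [547.67364736 212.56717473]
 [607.21507105 142.2111054 ]
 [653.88379309 198.4647861 ]
 [605.37841916 226.17487018]
 [559.50180542 167.68802472]]
```

View pics/p3.png

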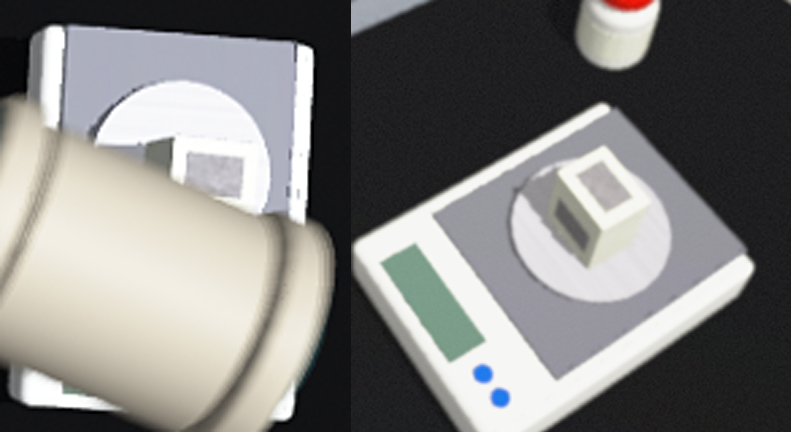

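The carton stands upright and centred on the pan, and its corners match the prediction. Next is the new kit.

move_arm(steps=[0,0,-0.0188,0.035,0.454,-0.03,1,0,0,-0.0188,0.035,0.454,-0.03,1,0,0,-0.0188,0.035,0.454,-0.03,1,0,0,-0.0188,0.035,0.454,-0.03,1,0,0,-0.0188,0.035,0.454,-0.03,1,0,0,-0.0188,0.035,0.454,-0.03,1,0,0,-0.0188,0.035,0.454,-0.03,1,0,0,-0.0188,0.035,0.454,-0.03,1,0,0,-0.0188,0.035,0.454,-0.03,1,0,0,-0.0188,0.035,0.454,-0.03,1])

```text
clock: 12.5
position: [0.5347, 0.3139, 0.2654]
ee_rot: [-0.0, 0.12, 0.993, 0.001]
contact_force: [0.1, -1.5, -0.2]
width: 0.0852
gripper_force: 0.0
```

move_arm(steps=[0,0,0,0,0.0,-0.04,1,0,0,0,0,0.0,-0.08,1,0,0,0,0,0.0,-0.1,1,0,0,0,0,0.0,-0.11,1,0,0,0,0,0.0,-0.12,1,0,0,0,0,0.0,-0.12,1,0,0,0,0,0.0,-0.12,1,0,0,0,0,0.0,-0.12,1,0,0,0,0,0.0,-0.12,1,0,0,0,0,0.0,-0.12,1])

```text
clock: 13.5
position: [0.5347, 0.3089, 0.1468]
ee_rot: [0.0, 0.123, 0.992, 0.0]
contact_force: [-0.4, -0.5, -0.0]
width: 0.0852
gripper_force: 0.0
```

```bash
python3 - <<'E'
from h import *
from rig import manip
delta([.534,.3106,.044],-.246,0)
w=manip.get_image("wrist");p=w["pixels"].copy()
N=np.array([[.023,.029,.073],[.023,-.029,.073],[-.023,-.029,.073],[-.023,.029,.073]])
uv=proj(w,np.array([.534,.3106,0])+Rn.from_euler('z',-.246).apply(N));print(uv.round())
for q in uv: cv2.drawMarker(p,tuple(int(v) for v in q.round()),(0,0,255),0,11,1)
cv2.imwrite("pics/w3.png",p)
E
```

```text
turn [-0.      0.0001 -0.    ] deg 0.1 shift [-0.0007  0.0017 -0.1028]
[[376. 288.]
 [283. 288.]
 [280. 216.]
 [379. 216.]]
```

View pics/w3.png

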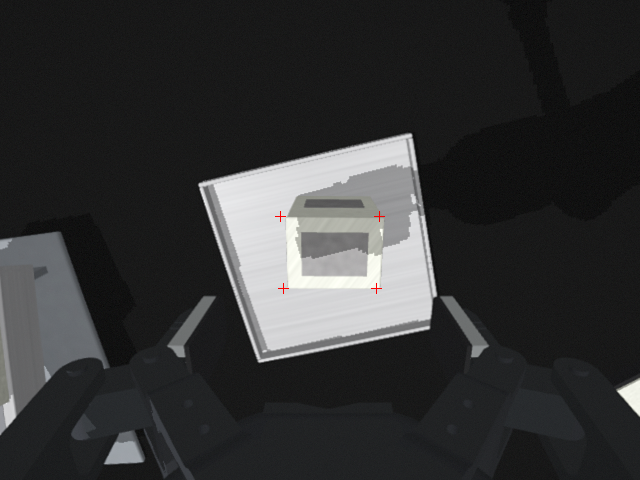

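The new kit's top corners are seen at (285..384, 217) and (288..379, 288), about 4 px right of the prediction. That means +2 mm in y, and the yaw is right. Descend and grip.

move_arm(steps=[0,0,0,0,0.0039,-0.03,1,0,0,0,0,0.0039,-0.06,1,0,0,0,0,0.0039,-0.085,1,0,0,0,0,0.0039,-0.103,1,0,0,0,0,0.0039,-0.103,1,0,0,0,0,0.0039,-0.103,-0.2,0,0,0,0,0.0039,-0.103,-0.2,0,0,0,0,0.0039,-0.103,-0.2,0,0,0,0,0.0039,-0.103,-0.2,0,0,0,0,0.0039,-0.103,-0.2])

```text
clock: 14.55
position: [0.5354, 0.3131, 0.0446]
ee_rot: [0.001, 0.123, 0.992, 0.001]
contact_force: [0.4, 0.6, 5.9]
width: 0.0574
gripper_force: 34.2
```

move_arm(steps=[0,0,0,0,0,0.005,-0.2,0,0,0,0,0,0.02,-0.2,0,0,0,0,0,0.05,-0.2,0,0,0,0,0,0.08,-0.2,0,0,0,0,0,0.11,-0.2,0,0,0,0,0,0.14,-0.2,0,0,0,0,0,0.17,-0.2,0,0,0,0,0,0.19,-0.2,0,0,0,0,0,0.2,-0.2,0,0,0,0,0,0.2,-0.2])

```text
clock: 15.55
position: [0.5347, 0.3128, 0.2441]
ee_rot: [0.001, 0.123, 0.992, 0.0]
contact_force: [0.6, 0.8, -1.6]
width: 0.0576
gripper_force: 33.5
```

```bash
python3 - <<'E'
from h import *
a=delta(bedp([.123,0,.14]),L[2],.32)
b=delta(bedp([.123,0,.045]),L[2],.32,a)
print(a[0],b[0])
E
```

```text
turn [-0.0096 -0.0499  0.0186] deg 19.5 shift [ 0.0365 -0.2812 -0.0326]
turn [0. 0. 0.] deg 0.0 shift [ 0.0296 -0.0038 -0.0902]
[0.57112454 0.0316393  0.21158465] [0.60076503 0.0278335  0.12140728]
```

move_arm(steps=[-0.001,-0.005,0.002,0.002,-0.012,0.005,-0.2,-0.002,-0.011,0.004,0.005,-0.04,0.01,-0.2,-0.0035,-0.018,0.007,0.01,-0.08,0.01,-0.2,-0.005,-0.025,0.01,0.016,-0.12,0.01,-0.2,-0.0062,-0.032,0.012,0.021,-0.16,0.01,-0.2,-0.0075,-0.039,0.0145,0.026,-0.2,0.01,-0.2,-0.0088,-0.046,0.017,0.031,-0.24,0.005,-0.2,-0.0096,-0.0499,0.0186,0.035,-0.267,0,-0.2,-0.0096,-0.0499,0.0186,0.0365,-0.279,-0.01,-0.2,-0.0096,-0.0499,0.0186,0.0365,-0.281,-0.02,-0.2])

```text
clock: 16.55
position: [0.57, 0.0302, 0.2214]
ee_rot: [0.157, 0.064, 0.985, -0.011]
contact_force: [0.2, 0.5, -1.2]
width: 0.058
gripper_force: 33.5
```

```bash
python3 - <<'E'
from h import *
from rig import manip
delta(bedp([.123,0,.075]),L[2],.32)
w=manip.get_image("wrist");p=w["pixels"].copy();t=manip.get_image("top")
for y in(-.033,.033):
    q=proj(w,bedp([-.0,y,.015]))[0]; print(q.round())
for x in(0,.046,.0925):
  for y in(-.029,.029):
    q=proj(w,bedp([x,y,.07]))[0]; print(q.round())
    cv2.drawMarker(p,tuple(int(v) for v in q.round()),(0,0,255),0,9,1)
cv2.imwrite("pics/w4.png",p)
E
```

```text
turn [ 0.0002 -0.0005  0.0005] deg 0.3 shift [ 0.0215 -0.0012 -0.0716]
[281.  49.]
[379.  49.]
[275.  27.]
[386.  26.]
[278. 117.]
[382. 117.]
[281. 200.]
[379. 200.]
```

View pics/w4.png

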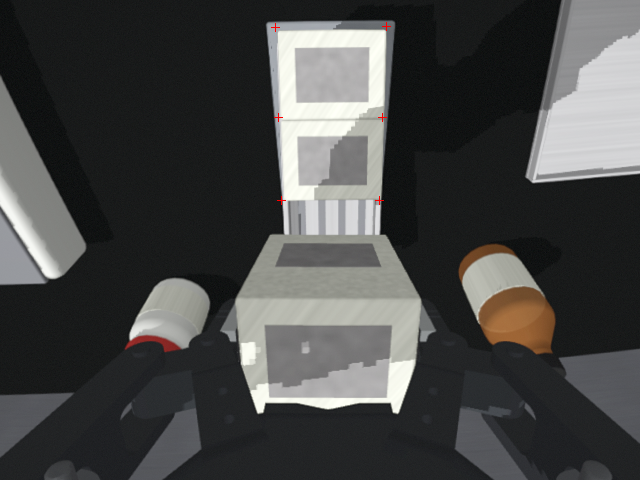

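The wrist view has the rear edge of the two lane cartons at (281..381, 200), centre 331, matching the prediction. The held carton is centred at 329, so it is aligned to within 1 mm. Now I'll descend square to the bed.

move_arm(steps=[0,0,0,0.005,-0.0004,-0.015,-0.2,0,0,0,0.011,-0.001,-0.035,-0.2,0,0,0,0.017,-0.0016,-0.055,-0.2,0,0,0,0.0225,-0.0022,-0.073,-0.2,0,0,0,0.0265,-0.0026,-0.086,-0.2,0,0,0,0.029,-0.0029,-0.094,-0.2,0,0,0,0.03,-0.003,-0.0975,-0.2,0,0,0,0.0304,-0.003,-0.0985,-0.2,0,0,0,0.0304,-0.003,-0.0985,-0.2,0,0,0,0.0304,-0.003,-0.0985,-0.2])

```text
clock: 17.65
position: [0.6016, 0.0288, 0.1253]
ee_rot: [0.159, 0.063, 0.985, -0.011]
contact_force: [0.0, 1.2, -1.0]
width: 0.0576
gripper_force: 33.5
```

```bash
python3 - <<'E'
from h import *
delta(bedp([.123,0,.0416]),L[2],.32)
delta(bedp([.118,0,.0416]),L[2],.32)
E
```

```text
turn [ 0.0002 -0.      0.0001] deg 0.1 shift [ 0.0002 -0.0011 -0.0071]
turn [ 0.0002 -0.      0.0001] deg 0.1 shift [-0.0045 -0.0005 -0.0087]
```

move_arm(steps=[0,0,0,-0.001,0,-0.002,-0.2,0,0,0,-0.002,0,-0.004,-0.2,0,0,0,-0.003,0,-0.0055,-0.2,0,0,0,-0.004,0,-0.006,-0.2,0,0,0,-0.0045,0,-0.0065,-0.2,0,0,0,-0.0045,0,-0.0068,-0.2,0,0,0,-0.0045,0,-0.0072,-0.2,0,0,0,-0.0045,0,-0.0076,-0.2,0,0,0,-0.0045,0,-0.008,-0.2,0,0,0,-0.0045,0,-0.0083,-0.2])

```text
clock: 18.65
position: [0.5969, 0.0286, 0.1167]
ee_rot: [0.159, 0.063, 0.985, -0.011]
contact_force: [-2.8, 0.4, 4.4]
width: 0.0576
gripper_force: 34.2
```

```bash
python3 - <<'E'
from h import *
delta(bedp([.118,0,.0416]),L[2],.32)
E
```

```text
turn [ 0.0002 -0.0001  0.0001] deg 0.1 shift [ 0.0002 -0.0003 -0.0001]
```

Contact with the bed came at the predicted height. I'll ease it down-lane, then release.

move_arm(steps=[0,0,0,-0.0007,0.0001,-0.0002,-0.2,0,0,0,-0.0014,0.0002,-0.0004,-0.2,0,0,0,-0.0014,0.0002,-0.0004,0.3,0,0,0,-0.0014,0.0002,-0.0004,0.4,0,0,0,-0.0014,0.0002,-0.0004,0.5,0,0,0,-0.0014,0.0002,-0.0004,0.7,0,0,0,-0.0014,0.0002,-0.0004,1,0,0,0,-0.0014,0.0002,-0.0004,1,0,0,0,-0.0014,0.0002,-0.0004,1,0,0,0,-0.0014,0.0002,-0.0004,1])

```text
clock: 19.65
position: [0.5954, 0.0289, 0.1158]
ee_rot: [0.158, 0.063, 0.985, -0.011]
contact_force: [1.6, 0.4, 0.4]
width: 0.0859
gripper_force: 0.0
```

move_arm(steps=[0,0,0,-0.003,0.0004,0.01,1,0,0,0,-0.009,0.0011,0.028,1,0,0,0,-0.017,0.0022,0.055,1,0,0,0,-0.028,0.0035,0.085,1,0,0,0,-0.038,0.0045,0.115,1,0,0,0,-0.06,0.04,0.15,1,0,0,0,-0.09,0.08,0.17,1,0,0,0,-0.11,0.12,0.17,1,0,0,0,-0.13,0.16,0.17,1,0,0,0,-0.15,0.2,0.17,1])

```text
clock: 20.65
position: [0.444, 0.2302, 0.2875]
ee_rot: [0.16, 0.063, 0.985, -0.01]
contact_force: [1.2, 0.7, -0.4]
width: 0.0854
gripper_force: 0.0
```

```bash
python3 - <<'E'
from h import *
from rig import manip
T=manip.get_image("top");S=manip.get_image("side")
f=lambda i,k:cv2.resize(i,None,fx=k,fy=k,interpolation=2)
a=f(S["pixels"][100:480,200:520],1.25)[:475]
b=f(T["pixels"][150:310,250:345],2.97)[:475]
h=min(len(a),len(b));cv2.imwrite("pics/end.png",np.hstack([a[:h],b[:h]]))
P=bedp(np.array([[0,.029,.07],[0,-.029,.07],[.139,.029,.07],[.139,-.029,.07]]))
print(((proj(T,P)-[250,150])*2.97+[400,0]).round(),((proj(S,P)-[200,100])*1.25).round())
E
```

```text
[[470. 431.]
 [565. 442.]
 [491. 210.]
 [589. 222.]] [[ 69. 150.]
 [ 85. 175.]
 [143. 101.]
 [161. 123.]]
```

View pics/end.png

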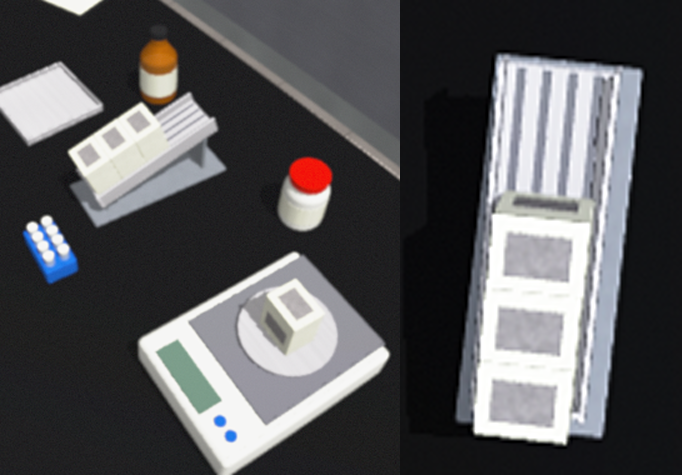

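Three cartons sit flush in the lane, with the rear edge at (496..590, 208..220) as at the start. The kit is upright and centred on the pan, and the bystanders have not moved.

```bash
python3 -c "
from rig import manip
print(manip.sign_off())"
```

```text
the job is handed in; nothing more can be done
None
```

The oldest kit is upright on the middle of the balance pan, the new carton is loaded right behind the two left in the lane, nothing else was disturbed, and the job was handed in at about 21 s.

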